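Log a specimen rack with the reader wand

TASK

Log in the pink specimen rack: take the orange-handled reader wand out of its white holder, aim its steel tip square at the middle of the barcode label on the pink rack's sloped front from about 6 cm away and hold it still there for two seconds. Then, with the wand still square to the slope, feel for and gently press its tip (its length varies) partway into the sprung green pad beside the label and then into the yellow one, about a second each, without pushing either to its stop. Put the wand back upright in its holder, let go of it, and leave the blue rack, the jar and the marker alone.

Things in the scene. Friction and masses are not known exactly. Their poses are not given: they have to be found in the camera images.
- wand: Loose reader wand, 0.2 kg; z runs up the handle, it reads along -z. Steel tip 12 mm across, slid out a different amount each time (stiff): its end lies 0 to 14 mm beyond the origin, on -z. Black nose z = 6 to 34 mm; grey 26 mm square shaft to 80; black 46 mm square collar 80 to 88; orange 30 mm square handle to 175, faces along x and y (grip near 140). Starts upright in the holder.
- aim (a point): Reading point of the wand, on its axis 60 mm beyond its origin (z = -60 mm); it moves with the wand.
- holder: Fixed white square sleeve on the table, 60 x 60 mm, 100 mm tall, with a square hole 34 x 34 mm right through, edges along its x and y. Origin: centre of its underside on the table, z up. When the wand stands home, its collar rests on the rim and its origin is 20 mm above the table.
- pink_rack: Fixed pink specimen rack, x from -85 to 60 mm, 200 mm wide (y). Origin on the table, z up. Its front (-x) is a face sloped 35 degrees from level, 100 mm long, rising from 37 to 94 mm; behind it an 88 mm tall block carries tubes up to 120 mm. It stands left or right of the middle, the blue rack on the other side.
- label: Barcode label on the pink rack's sloped face: white, 42 mm along the slope (x) by 62 mm across (y), with black bars. Origin: centre of the label on the face; its z axis is the outward normal of the sloped face, leaning 35 degrees from vertical towards the rack's front.
- green_face (a point): Centre of the top of the round green pad on the pink rack's sloped face, 30 mm across, level with the label and 72 mm to one side of it (either side). It stands 16 mm proud of the face when up and moves with the pad; pressed along the face's normal.
- yellow_face (a point): Centre of the top of the round yellow pad, of the same kind, 72 mm to the other side of the label.
- green_pad (a joint): Depth of the green pad: 0 up, 9 mm at its stop. Spring: about 1 N at first, 7 N at the stop. It springs back.
- yellow_pad (a joint): Depth of the yellow pad, the same.
- green_mount: Fixed grey collar of the green pad on the sloped face, 40 mm across, 6 mm tall; origin at the centre of its underside on the face, z along the face's normal.
- yellow_mount: Fixed grey collar of the yellow pad, the same.
- blue_rack: Fixed blue rack of the same shape with its own label and pads (not to be touched). Origin as the pink rack's.
- jar: Loose bystander: specimen jar with a yellow cap, 52 mm across, 75 mm tall. Origin: centre of its underside.
- marker: Loose bystander: red marker lying on the table, 130 mm long along its x, 18 mm thick. Origin: underside, near its middle.
Mind the look-alikes: they are no part of the job. There is more than one size of the wand; the job needs the largest.

How it is judged:
On the way, in this order (a step that is already met when the one before it is completed fails the run):
1. The held wand is aimed square (within 10 degrees) at the label from about 60 mm, its reading point within 18 mm of the label's middle along the face, and held still for 1.2 s (contact force between the fingers and wand above 1 N and x of aim in the frame of label between -0.018 and 0.018 m and y of aim in the frame of label between -0.018 and 0.018 m and z of aim in the frame of label between -0.02 and 0.035 m and angle between the z axis of wand and the z axis of label, either way round below 0.175 rad and linear speed of wand below 0.02 m/s and angular speed of wand below 0.15 rad/s), for 1.2 s.
2. The held wand's tip, within 11 mm of the pad's axis (each way) and 15 degrees of the normal, holds the green pad 1 to 8.5 mm down for 0.4 s (contact force between the fingers and wand above 1 N and contact force between wand and green_mount above 0.5 N and value of joint green_pad between 0.001 and 0.0085 m and x of wand in the frame of green_mount between -0.011 and 0.011 m and y of wand in the frame of green_mount between -0.011 and 0.011 m and angle between the z axis of wand and the z axis of label, either way round below 0.26 rad), for 0.4 s.
3. The same on the yellow pad (contact force between the fingers and wand above 1 N and contact force between wand and yellow_mount above 0.5 N and value of joint yellow_pad between 0.001 and 0.0085 m and x of wand in the frame of yellow_mount between -0.011 and 0.011 m and y of wand in the frame of yellow_mount between -0.011 and 0.011 m and angle between the z axis of wand and the z axis of label, either way round below 0.26 rad), for 0.4 s.
At the end, for the whole second after the job is handed in: The wand stands at rest in the holder, upright within 7 degrees, origin within 10 mm of the holder's axis and 15 to 24 mm above the table (collar on the rim); both pads are up again (within 1 mm); jar and marker are within 20 mm of where they stood (horizontal distance between wand and holder below 0.01 m and height (world z) of wand between 0.015 and 0.024 m and angle between wand's own z axis and vertical below 0.12 rad and linear speed of wand below 0.02 m/s and value of joint each of green_pad, yellow_pad below 0.001 m and distance of each of jar, marker from where it was at the start of the episode below 0.02 m); the robot touches nothing.
It fails at once if A pad is driven hard against its stop (over 15 N) (contact force between anything else and green_mount above 15 N or contact force between anything else and yellow_mount above 15 N).
It fails at once if The pink rack is struck with over 20 N (contact force between anything else and pink_rack above 20 N).
It fails at once if The blue rack is touched (over 2 N) (contact force between anything else and blue_rack above 2 N).
It fails at once if The jar or the marker is moved more than 20 mm (distance of any of jar, marker from where it was at the start of the episode above 0.02 m).
It also fails if it takes over 69 s, if anything falls off the work surface, if the arm or the gripper's body presses on something with over 40 N, if the wrist force passes 120 N, or if a joint passes its speed limit or range.

ROBOT

A 6-joint arm with a two-finger parallel gripper is mounted at the origin on the work surface. World frame = base frame: x ahead of the robot, y to its left, z up, the work surface at z = 0. Lengths are in m, angles in rad, forces in N, time in s.
With the tool pointing down it reaches from about 0.225 to 0.875 m from the base axis. Payload 3.4 kg.
Tool frame: the origin (TCP) lies between the finger pads; the fingertips stand 11 mm ahead of it and the grasp point (between the pads) lies 8 mm behind it; z points along the fingers, y is the line along which they close (so a half turn about z gives the same grasp; the last joint's range is limited). The gripper opens to 85 mm and grips with 20 to 120 N. Pads are 22 mm wide; open, the fingers measure 114 mm over their backs; the gripper's body (76 mm by 85 mm) begins 54 mm behind the grasp point. The pads swing forward as they close: fully open they stand 13 mm farther back than shut.
Start: joints at [-1.462, 0.276, 1.505, -0, 1.361, -0.121], TCP at [0.131, -0.56, 0.242] pointing down, gripper open.
Joint ranges: [-2.89, 2.89], [-0.75, 2.08], [0.22, 2.7], [-1.18, 4.32], [0.11, 2.71], [-2.7, 2.7]. Speed limits (rad/s): [2.57, 2.57, 3.14, 3.14, 3.14, 3.14].

INTERFACE

Orientations are given as a unit quaternion [w, x, y, z].
In Python, from rig import manip, imaging gives the robot as it stands. The module is installed in compiled form; this text tells all that it offers.
- The arm moves only by the tool jog_arm, never from a script. Its argument "deltas" is one flat list of numbers, 7 for each row, row after row: the turn, a rotation vector about the world's x, y, z in degrees, then the shift along the world's x, y, z in mm, then the opening, from 0 (shut) to 1 (fully open). In form: [ax, ay, az, tx, ty, tz, gripper, ax, ay, az, tx, ty, tz, gripper, ...]. A call has 1 to 20 rows; each row is the pose to reach, as a shift and turn from the pose commanded when the call began; what a row does not reach only later rows make up. A row lasts 1/10 s, in which the tool goes at most 50 mm and 8.59 degrees, less where a joint would pass 70% of its speed; a pose out of reach is approached as far as the arm can. A call with a gripper value outside its range is refused whole. The fingers move at their own pace and stop on an object; "grip_force" is the grip in N (left out, the last holds). Time passes only in rows, so rows that repeat a pose let the fingers close. It gives the time, the measured TCP pose, the force, the opening and the grip force at its end, in the units of the state.
- manip.get_state(): the state, without advancing time (a new reading comes with each control period).
- imaging.get_image(name): name is "scene" or "top"; returns the picture (480x640x3 uint8, blue, green, red); there is no depth.
- imaging.calibration(name): a dict with "mtx" (3x3 intrinsics, pixels), "dist" ([k1, k2, p1, p2, k3] as OpenCV has them; the pictures are not rectified), "cam_to_world" (4x4, takes a point from camera to world coordinates). Camera axes: x right, y down, z forward; pixel columns grow to the right and rows downward; lengths in m; the calibration is good to about 2 mm. A picture is of the moment at which its call begins. calibration takes no time and is no camera call.
- manip.sign_off(): hands the job in; it is judged then, once.
The state is a dict: "clock": time; "qpos": joint angles; "qd": joint speeds; "effort": joint torques, N m; "position": TCP position; "ee_rot": TCP orientation; "contact_force": force on the tool from outside, world axes, zero at the start; "moment": the same for the moment, N m; "width": finger opening in m; "gripper_force": force on a finger pad.
Only numpy, scipy, OpenCV 4.12 (cv2) and the standard library are available. Lean on these libraries where they do the work, as an engineer would, in place of code of your own. Each camera call takes 0.05 s, during which the arm holds its last target. There are 200 camera calls.

## Working session

There is one attempt and no reset: what is moved stays moved. The work goes in short steps, Python scripts to look and compute and a tool call to move; the robot and the scene stay as the last step left them, time stands still between calls to the robot, and variables do not carry over. Pictures are saved under pics/ and viewed, at most 13 in all, crops included, and the job is handed in when it is done.

Besides the shell and the picture viewer there is one more tool, called after ">>>" as name(argument=value, ...) on one line, values as JSON. jog_arm: Moves the arm, as the interface text tells. Its arguments: {"type":"object","properties":{"deltas":{"type":"array"},"grip_force":{"type":"number"}},"required":["deltas"]}

```bash
mkdir -p pics; cat > h.py <<'E'
import numpy as np,cv2
from rig import manip,imaging
def proj(n,P):
    c=imaging.calibration(n);T=np.linalg.inv(np.array(c['cam_to_world']))
    p,_=cv2.projectPoints(np.array(P,float).reshape(-1,1,3),cv2.Rodrigues(T[:3,:3])[0],T[:3,3],np.array(c['mtx']),np.array(c['dist'],float))
    return p[:,0]
def ray(n,uv):
    c=imaging.calibration(n);T=np.array(c['cam_to_world'])
    q=cv2.undistortPoints(np.array(uv,float).reshape(-1,1,2),np.array(c['mtx']),np.array(c['dist'],float))[:,0]
    return T[:3,3],np.c_[q,np.ones(len(q))]@T[:3,:3].T
def atz(n,uv,z):
    o,d=ray(n,uv); return o+d*((np.broadcast_to(z,len(d))-o[2])/d[:,2])[:,None]
E
python3 - <<'E'
from h import *
for n in('scene','top'):
    cv2.imwrite(f'pics/{n}0.png',imaging.get_image(n)); c=imaging.calibration(n); print(n,np.round(c['mtx'],1),c['dist'],np.round(c['cam_to_world'],3))
print(manip.get_state())
E
```

```text
scene [[483.    0.  320.7]
 [  0.  483.  237.5]
 [  0.    0.    1. ]] [-0.13506601  0.          0.          0.          0.        ] [[-0.763  0.502 -0.407  0.855]
 [ 0.646  0.598 -0.474  0.414]
 [ 0.006 -0.625 -0.781  0.735]
 [ 0.     0.     0.     1.   ]]
top [[541.9   0.  319.2]
 [  0.  541.9 231.6]
 [  0.    0.    1. ]] [-0.13227892  0.          0.          0.          0.        ] [[-0.018 -0.99   0.142  0.398]
 [-0.999  0.023  0.033 -0.012]
 [-0.036 -0.141 -0.989  0.918]
 [ 0.     0.     0.     1.   ]]
{'clock': 0.1, 'qpos': array([-1.46200664e+00,  2.76541358e-01,  1.50600943e+00,  4.59260521e-05,
        1.36073938e+00, -1.20967841e-01]), 'qd': array([-0.00044675, -0.00125727, -0.00254997, -0.00052908,  0.00085309,
       -0.00178067]), 'effort': array([ 1.20177174e-03, -4.17699730e+01, -2.46406174e+01, -1.75725481e-04,
        5.78701045e-03,  4.63313707e-07]), 'position': array([ 0.13092884, -0.55941805,  0.24151959]), 'ee_rot': array([-8.48606414e-04,  9.93408881e-01,  1.14621438e-01,  2.76219126e-05]), 'contact_force': array([ 0.14817829,  0.46684002, -0.28110666]), 'moment': array([0.02048078, 0.03223406, 0.02074455]), 'gripper_force': 0.0, 'width': 0.08544156820042252}
```

View pics/scene0.png

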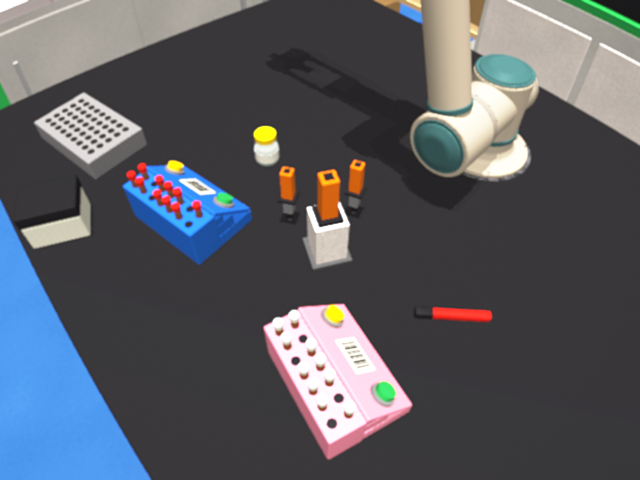

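View pics/top0.png

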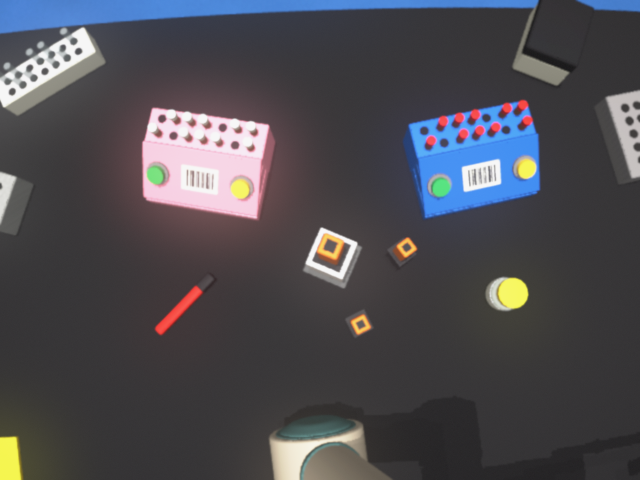

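The scene picture shows the wand in the white holder at (328,200), with two smaller look-alike wands at (288,190) and (356,180). The pink rack is at (340,375) and its label at (354,354). In the top picture the wand is at (331,247), and the small wands are at (404,248) and (359,323). The pink label is at (199,179), the green pad at (156,175) and the yellow pad at (240,188). I'm choosing the wand in the holder, which is the largest and the only one in a holder, and I'll check it in close crops.

```bash
python3 - <<'E'
from h import *
t=cv2.imread('pics/top0.png');s=cv2.imread('pics/scene0.png')
cv2.imwrite('pics/tc.png',cv2.resize(t[95:295,130:430],None,fx=2.667,fy=2.667,interpolation=cv2.INTER_CUBIC)[:,:800])
cv2.imwrite('pics/sc.png',cv2.resize(s[155:455,220:440],None,fx=2,fy=2,interpolation=cv2.INTER_CUBIC))
E
```

```text
(no output)
```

View pics/tc.png

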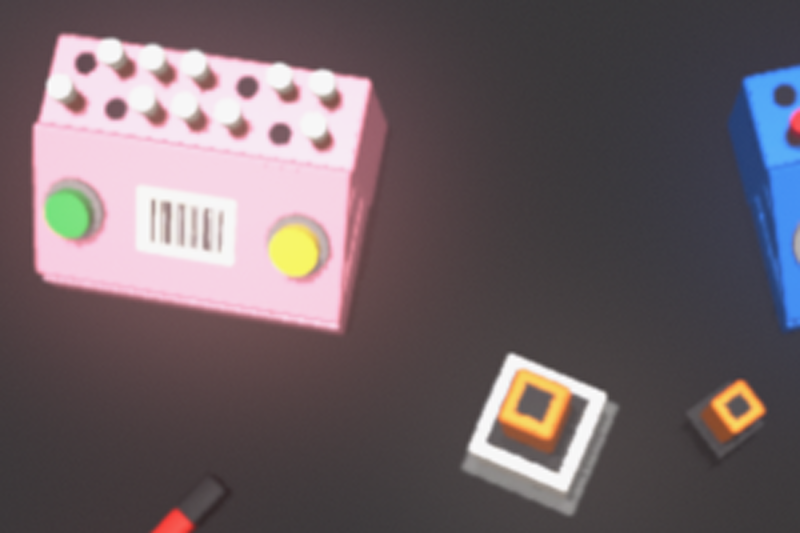

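View pics/sc.png

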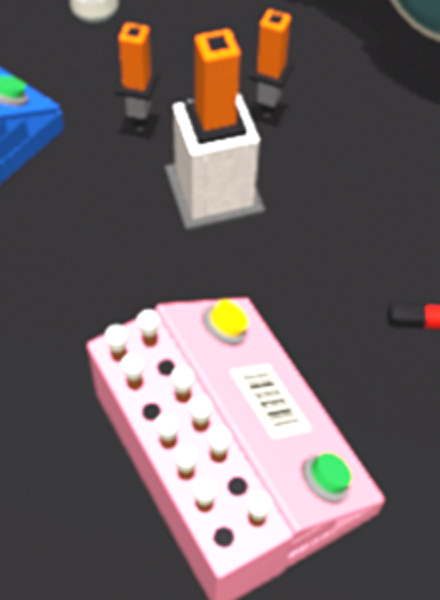

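```bash
cat > fit.py <<'E'
from h import *
from scipy.optimize import least_squares as LS
R=lambda a:np.array([[np.cos(a),-np.sin(a),0],[np.sin(a),np.cos(a),0],[0,0,1]])
T=lambda p:np.array(p)/2.667+[130,95]-.3
S=lambda p:np.array(p)/2+[220,155]-.25
sq=lambda h,z:np.array([[h,h,z],[h,-h,z],[-h,-h,z],[-h,h,z]])
def fit(P,uT,uS,x0,slope=False):
    def model(p):
        Q=P(p) ; return Q@R(p[2]).T+[p[0],p[1],0]
    def res(p):
        Q=model(p); return np.r_[proj('top',Q)-T(uT),proj('scene',Q)-S(uS)].ravel()
    r=LS(res,x0,loss='soft_l1',x_scale=.01); return r.x,res(r.x).reshape(-1,2)
if __name__=='__main__':
    # order model corners: far-left.. (+x,+y),(+x,-y),(-x,-y),(-x,+y)
    ho,e=fit(lambda p:sq(.03,.1),[(511,353),(607,394),(566,493),(469,452)],[(172,106),(187,152),(258,140),(243,98)][0:1]*0+[(187,152),(172,106),(243,98),(258,140)],[.4,-.03,-.3]); print('holder',ho,np.degrees(ho[2]),np.round(e.T,1))
    wa,e=fit(lambda p:sq(.015,.195),[(515,368),(571,382),(558,441),(500,425)],[(204,63),(195,36),(230,29),(240,58)],[.4,-.03,-.3]); print('wand',wa,np.degrees(wa[2]),np.round(e.T,1))
    c,s=np.cos(np.radians(35)),np.sin(np.radians(35))
    def rk(p):
        f=lambda u,y,n:[-.085+u*c-n*s,y,.037+u*s+n*c]
        u=p[3]
        return np.array([f(u+.021,.031,0),f(u+.021,-.031,0),f(u-.021,-.031,0),f(u-.021,.031,0),f(u,.072,.016),f(u,-.072,.016)])
    ra,e=fit(rk,[(138,185),(238,200),(234,266),(136,250),(68,213),(294,250)],[(273,438),(232,369),(269,363),(312,430),(330,472),(229,319)],[.5,.2,0,.05]); print('rack',ra,np.degrees(ra[2]),np.round(e.T,1))
E
python3 fit.py
```

```text
holder [ 0.48295874 -0.00230681 -0.43618419] -24.99151319682864 [[-0.1  0.  -0.5 -0.4  1.6  0.5 -2.7 -0.2]
 [ 0.   0.4 -0.6 -1.2  0.5 -1.7 -4.1 -0.5]]
wand [ 0.48270818 -0.00199442 -0.31436632] -18.01186341529004 [[-0.2  0.2 -1.4 -1.1  1.4 -1.2 -1.6  0.9]
 [-0.7  0.4 -0.4 -0.8 -1.8 -0.6 -1.8 -4.3]]
rack [ 0.65854113  0.2024036  -0.19913316  0.04673618] -11.409489576338927 [[ 0.4 -0.7 -0.3  0.7 -0.9 -0.6 -0.8 -1.6 -1.5 -1.7  1.7  1.5]
 [ 0.1  0.5 -0.6 -0.7  0.9  1.5  0.2  0.8  1.1  0.1 -1.9 -2.8]]
```

```bash
python3 - <<'E'
from fit import *
print('label c',atz('top',T([(187,225)]),.0657),'pads',atz('top',T([(68,213),(294,250)]),.0788))
print('holder rim',atz('top',T([(538,423)]),.1),'wand',atz('top',T([(536,404)]),.195))
def tri(a,b):
    A=[];B=[]
    for n,uv in(('top',T([a])),('scene',S([b]))):
        o,d=ray(n,uv);d=d[0]/np.linalg.norm(d[0]);M=np.eye(3)-np.outer(d,d);A.append(M);B.append(M@o)
    x=np.linalg.lstsq(np.vstack(A),np.hstack(B),rcond=None)[0];return x
for a,b in(((68,213),(330,472)),((294,250),(229,319)),((187,225),(271.5,400)),((536,404),(217,46.5))):print(np.round(tri(a,b),4))
print(atz('scene',S([(217,46.5)]),.195),atz('scene',S([(215,124)]),.1),atz('scene',S([(271.5,400)]),.0657))
x,y,a,u=.6585,.2024,-.199,.0467
for y0,n in((0,0),(.072,.016),(-.072,.016)):
    print(R(a)@[-.085+u*.8192-n*.5736,y0,.037+u*.5736+n*.8192]+[x,y,0])
E
```

```text
label c [[0.61228005 0.21066972 0.0657    ]] pads [[0.61903793 0.28194926 0.0788    ]
 [0.59154881 0.1415893  0.0788    ]]
holder rim [[ 0.48230164 -0.00251552  0.1       ]] wand [[ 0.48218191 -0.00280633  0.195     ]]
[0.6205 0.2838 0.0734]
[0.5929 0.143  0.0722]
[0.6119 0.212  0.0641]
[ 0.4826 -0.0025  0.1897]
[[0.4860112  0.00183228 0.195     ]] [[0.48539145 0.00100356 0.1       ]] [[0.61160071 0.21332447 0.0657    ]]
[0.61267913 0.21164066 0.06378712]
[0.61791627 0.28403403 0.07689432]
[0.58944903 0.14287591 0.07689432]
```

>>> jog_arm(deltas=[0,0,4,10,15,3,1,0,0,8,25,40,6,1,0,0,12,45,72,8,1,0,0,16,67,107,8,1,0,0,20,90,143,8,1,0,0,24,112,178,8,1,0,0,28,134,213,8,1,0,0,32,156,248,8,1,0,0,36,178,283,8,1,0,0,40,200,318,8,1,0,0,44,222,353,8,1,0,0,48,244,388,8,1,0,0,52,266,423,8,1,0,0,56,288,458,8,1,0,0,58,310,493,8,1,0,0,59,330,524,8,1,0,0,59,343,545,8,1,0,0,59,350,555,8,1,0,0,59,352,558,8,1,0,0,59,352,558,8,1], grip_force=60)

```text
clock: 2.1
position: [0.4826, -0.0023, 0.2501]
ee_rot: [-0.0, 0.808, 0.589, -0.001]
contact_force: [0.5, -0.0, 0.7]
width: 0.0856
gripper_force: 0.0
```

>>> jog_arm(deltas=[0,0,0,0,0,-8,1,0,0,0,0,0,-20,1,0,0,0,0,0,-34,1,0,0,0,0,0,-48,1,0,0,0,0,0,-62,1,0,0,0,0,0,-76,1,0,0,0,0,0,-88,1,0,0,0,0,0,-96,1,0,0,0,0,0,-98,1,0,0,0,0,0,-98,0,0,0,0,0,0,-98,0,0,0,0,0,0,-98,0,0,0,0,0,0,-98,0,0,0,0,0,0,-98,0,0,0,0,0,0,-98,0,0,0,0,0,0,-98,0,0,0,0,0,0,-98,0,0,0,0,0,0,-98,0], grip_force=60)

```text
clock: 3.9
position: [0.4834, -0.0021, 0.1529]
ee_rot: [0.001, 0.808, 0.589, 0.0]
contact_force: [-0.4, -0.9, 5.8]
width: 0.0295
gripper_force: 58.6
```

>>> jog_arm(deltas=[0,0,0,0,0,4,0,0,0,0,0,0,12,0,0,0,0,0,0,24,0,0,0,0,0,0,38,0,0,0,0,0,0,54,0,0,0,0,0,0,70,0,0,0,0,0,0,86,0,0,0,0,0,0,102,0,0,0,0,0,0,116,0,0,0,0,0,0,126,0,0,0,0,0,0,130,0,0,0,0,0,0,130,0])

```text
clock: 5.1
position: [0.4831, -0.0019, 0.2828]
ee_rot: [0.0, 0.808, 0.589, 0.0]
contact_force: [0.5, -0.0, -2.6]
width: 0.0297
gripper_force: 58.3
```

```bash
python3 - <<'E'
from h import *
from scipy.spatial.transform import Rotation as Ro
t=imaging.get_image('top');s=imaging.get_image('scene')
st=manip.get_state();q=st['ee_rot'];M=Ro.from_quat(np.r_[q[1:],q[0]]).as_matrix();p=st['position']
print(p,M,st['contact_force'])
w=lambda z:p+M[:,2]*(.133-z)
for n,im in(('top',t),('scene',s)):
    print(n,np.round(proj(n,[w(0),w(.006),w(.034),w(.08)]),1))
c=proj('scene',[w(.03)])[0].astype(int);a=s[c[1]-60:c[1]+60,c[0]-60:c[0]+60]
d=proj('top',[w(.03)])[0].astype(int);b=t[d[1]-60:d[1]+60,d[0]-60:d[0]+60]
print(c-60,d-60)
cv2.imwrite('pics/lift.png',cv2.resize(np.hstack([a,b]),None,fx=3.3,fy=3.3,interpolation=cv2.INTER_CUBIC))
E
```

```text
[ 0.4825726  -0.00185325  0.28176069] [[ 3.06271118e-01  9.51943645e-01 -1.13975599e-03]
 [ 9.51944314e-01 -3.06271096e-01  1.97536195e-04]
 [-1.61030992e-04 -1.14548387e-03 -9.99999331e-01]] [ 0.29903932  0.35985671 -2.74406764]
top [[330.5 249.8]
 [330.4 249.3]
 [330.1 247. ]
 [329.5 242.9]]
scene [[328.  195.7]
 [328.  193.2]
 [328.3 181.2]
 [328.8 160. ]]
[268 122] [270 187]
```

View pics/lift.png

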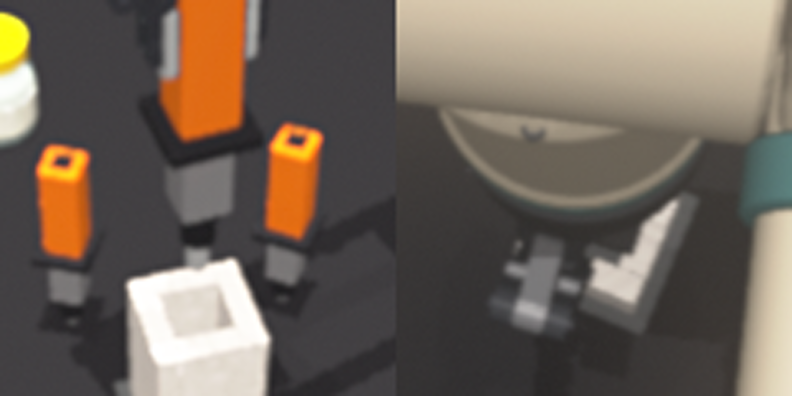

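The lift crop shows the wand upright in the grip. Its tip end is near scene (328.6,202), clear of the holder rim, and the steel tip is out roughly 10 mm. Next I'll move to the aim pose.

>>> jog_arm(deltas=[0,-1,0,1,6,0,0,-0.4,-2,0,2,16,0,0,-0.8,-4,0,3,30,0,0,-1.2,-6,0,4,46,-2,0,-1.6,-8,0,6,62,-5,0,-2,-10,0,7,78,-9,0,-2.4,-12,0,8,94,-13,0,-2.8,-14,0,10,110,-18,0,-3.2,-16,0,11,126,-23,0,-3.6,-18,0,13,142,-28,0,-4.2,-21,0,14,158,-33,0,-4.8,-24,0,16,174,-38,0,-5.4,-27,0,17,190,-43,0,-5.8,-29,0,18,205,-48,0,-6.2,-31,0,19,218,-53,0,-6.6,-33,0,20,228,-57,0,-6.85,-34.3,0,21,234,-59,0,-6.85,-34.3,0,21,235,-59,0,-6.85,-34.3,0,21,235,-59,0,-6.85,-34.3,0,21,235,-59,0])

```text
clock: 7.2
position: [0.5038, 0.2331, 0.2236]
ee_rot: [0.221, 0.771, 0.562, 0.204]
contact_force: [-0.9, 0.2, -3.1]
width: 0.0296
gripper_force: 58.6
```

```bash
cat > look.py <<'E'
import sys
from h import *
from scipy.spatial.transform import Rotation as Ro
def pose():
    st=manip.get_state();q=st['ee_rot'];M=Ro.from_quat(np.r_[q[1:],q[0]]).as_matrix();return st['position'],M,st
n=np.array([-.5625,.1123,.8192]);a=np.array([.1957,.9807,0]);b=np.cross(a,n);L=np.array([.6122,.2115,.065])
if __name__=='__main__':
    p,M,st=pose();w=lambda z:p+M[:,2]*(.133-z)
    print('angle',np.degrees(np.arccos(-M[:,2]@n)))
    d=w(0)-L;print('origin in label frame x,y,z mm',1e3*np.array([d@b,d@a,d@n]),st['contact_force'])
    for c in('top','scene'):
        im=imaging.get_image(c);cv2.imwrite(f'pics/{sys.argv[1]}_{c}.png',im)
        print(c,'tip(z=0),z80, aim',np.round(proj(c,[w(0),w(.08),w(-.06)]),1))
    s=cv2.imread(f'pics/{sys.argv[1]}_scene.png')[250:430,260:440];t=cv2.imread(f'pics/{sys.argv[1]}_top.png')[100:280,120:300]
    cv2.imwrite(f'pics/{sys.argv[1]}.png',cv2.resize(np.hstack([s,t]),(800,400),interpolation=cv2.INTER_CUBIC))
E
python3 look.py aim
```

```text
angle nan
origin in label frame x,y,z mm [3.54546881e-01 3.81094760e-02 6.02750681e+01] [-0.94311078  0.23164076 -3.12362163]
top tip(z=0),z80, aim [[186.6 193. ]
 [167.1 214.6]
 [199.3 179.1]]
scene tip(z=0),z80, aim [[376.9 328.9]
 [409.8 291.4]
 [354.3 354.3]]look.py:9: RuntimeWarning: invalid value encountered in arccos
  print('angle',np.degrees(np.arccos(-M[:,2]@n)))
```

View pics/aim.png

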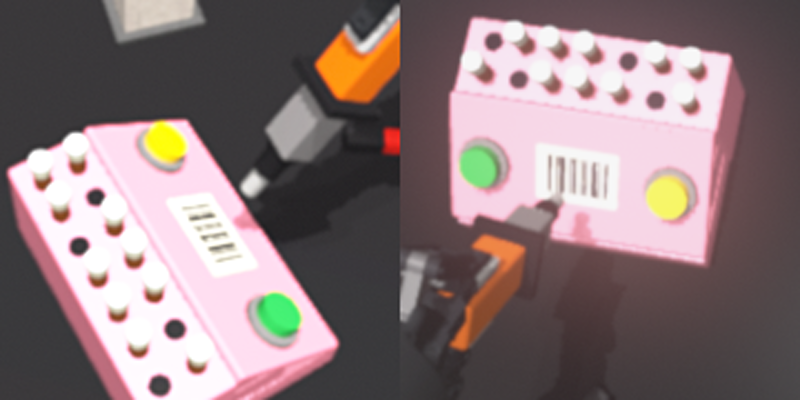

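The aim crop shows the tip end near scene (371,337) and top (191,190). It is on the axis line towards the label's middle and extends about 14 mm. Now I'll hold still.

>>> jog_arm(deltas=[0,0,0,0,0,0,0,0,0,0,0,0,0,0,0,0,0,0,0,0,0,0,0,0,0,0,0,0,0,0,0,0,0,0,0,0,0,0,0,0,0,0,0,0,0,0,0,0,0,0,0,0,0,0,0,0,0,0,0,0,0,0,0,0,0,0,0,0,0,0,0,0,0,0,0,0,0,0,0,0,0,0,0,0,0,0,0,0,0,0,0,0,0,0,0,0,0,0,0,0,0,0,0,0,0,0,0,0,0,0,0,0,0,0,0,0,0,0,0,0,0,0,0,0,0,0,0,0,0,0,0,0,0,0,0,0,0,0,0,0])

```text
clock: 9.3
position: [0.504, 0.2331, 0.2233]
ee_rot: [0.221, 0.771, 0.562, 0.204]
contact_force: [0.5, -0.3, -3.3]
width: 0.0294
gripper_force: 58.6
```

>>> jog_arm(deltas=[0,0,0,1,5,0,0,0,0,0,3,14,0,0,0,0,0,5,26,0,0,0,0,0,8,40,0,0,0,0,0,11,54,0,0,0,0,0,13,65,0,0,0,0,0,14,70.5,0,0,0,0,0,16,70.3,-3,0,0,0,0,18.5,69.7,-6.5,0,0,0,0,21,69.2,-10,0,0,0,0,23.5,68.7,-14,0,0,0,0,26,68.2,-17.5,0,0,0,0,27.5,67.9,-19.7,0,0,0,0,27.5,67.9,-19.7,0,0,0,0,27.5,67.9,-19.7,0,0,0,0,27.5,67.9,-19.7,0])

```text
clock: 10.9
position: [0.5315, 0.301, 0.2038]
ee_rot: [0.221, 0.771, 0.562, 0.204]
contact_force: [-0.5, -0.1, -2.5]
width: 0.0296
gripper_force: 58.6
```

```bash
python3 look.py green
```

```text
angle nan
origin in label frame x,y,z mm [ 0.46011543 72.0455958  36.15494811] [-0.51515553 -0.08549288 -2.45227717]
top tip(z=0),z80, aim [[149.1 179.9]
 [127.1 199.5]
 [163.5 167.2]]
scene tip(z=0),z80, aim [[395.  380. ]
 [430.4 344.3]
 [370.9 403.8]]look.py:9: RuntimeWarning: invalid value encountered in arccos
  print('angle',np.degrees(np.arccos(-M[:,2]@n)))
```

View pics/green.png

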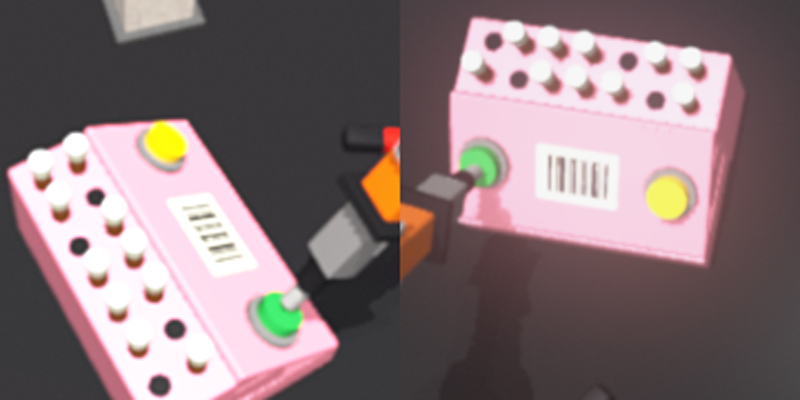

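The green crop shows the tip end just above the green pad, at scene crop (287,303) with the pad centre at (278,317). It is centred within a few mm. I'll feel my way down from here.

>>> jog_arm(deltas=[0,0,0,0.56,-0.11,-0.82,0,0,0,0,1.13,-0.22,-1.64,0,0,0,0,1.69,-0.34,-2.46,0,0,0,0,2.25,-0.45,-3.28,0,0,0,0,2.25,-0.45,-3.28,0,0,0,0,2.25,-0.45,-3.28,0])

```text
clock: 11.6
position: [0.5337, 0.3005, 0.2003]
ee_rot: [0.221, 0.771, 0.562, 0.203]
contact_force: [0.5, 0.3, -2.3]
width: 0.0297
gripper_force: 58.6
```

```bash
cat > f.py <<'E'
from look import *
p,M,st=pose();d=p+M[:,2]*.133-L
print('xyz',np.round(1e3*np.array([d@b,d@a,d@n]),2),'Fn',st['contact_force']@n,st['contact_force'])
E
python3 f.py
```

```text
xyz [ 0.23 71.91 31.93] Fn -2.144088672401465 [ 0.48086327  0.31978457 -2.33095079]
```

>>> jog_arm(deltas=[0,0,0,0.56,-0.11,-0.82,0,0,0,0,1.13,-0.22,-1.64,0,0,0,0,1.13,-0.22,-1.64,0,0,0,0,1.13,-0.22,-1.64,0])

```text
clock: 12.0
position: [0.5349, 0.3003, 0.1988]
ee_rot: [0.221, 0.771, 0.562, 0.204]
contact_force: [-0.1, 0.2, -2.8]
width: 0.0299
gripper_force: 58.7
```

```bash
python3 f.py
```

```text
xyz [ 0.39 72.   30.07] Fn -2.2166822185510977 [-0.14681272  0.21100864 -2.83564532]
```

>>> jog_arm(deltas=[0,0,0,0.56,-0.11,-0.82,0,0,0,0,1.13,-0.22,-1.64,0,0,0,0,1.13,-0.22,-1.64,0,0,0,0,1.13,-0.22,-1.64,0])

```text
clock: 12.4
position: [0.536, 0.3002, 0.1972]
ee_rot: [0.221, 0.771, 0.562, 0.204]
contact_force: [-1.1, 0.5, -1.1]
width: 0.0297
gripper_force: 58.8
```

```bash
python3 f.py
```

```text
xyz [ 0.4  72.05 28.1 ] Fn -0.2547735556783961 [-1.1121391   0.48232038 -1.14076706]
```

>>> jog_arm(deltas=[0,0,0,0.56,-0.11,-0.82,0,0,0,0,1.13,-0.22,-1.64,0,0,0,0,1.41,-0.28,-2.05,0,0,0,0,1.41,-0.28,-2.05,0])

```text
clock: 12.8
position: [0.5374, 0.2999, 0.1951]
ee_rot: [0.221, 0.771, 0.562, 0.204]
contact_force: [-1.9, 1.4, -0.0]
width: 0.0297
gripper_force: 58.8
```

```bash
python3 f.py
```

```text
xyz [ 0.36 72.05 25.56] Fn 1.2315849086827662 [-1.94475348  1.42867813 -0.02780698]
```

>>> jog_arm(deltas=[0,0,0,0.28,-0.06,-0.41,0,0,0,0,0.28,-0.06,-0.41,0,0,0,0,0.28,-0.06,-0.41,0,0,0,0,0.28,-0.06,-0.41,0,0,0,0,0.28,-0.06,-0.41,0,0,0,0,0.28,-0.06,-0.41,0,0,0,0,0.28,-0.06,-0.41,0,0,0,0,0.28,-0.06,-0.41,0,0,0,0,0.28,-0.06,-0.41,0,0,0,0,0.28,-0.06,-0.41,0])

```text
clock: 13.8
position: [0.5377, 0.2998, 0.1947]
ee_rot: [0.221, 0.771, 0.562, 0.204]
contact_force: [-2.2, 0.9, 2.7]
width: 0.0298
gripper_force: 58.9
```

```bash
python3 f.py; python3 look.py gp
```

```text
xyz [ 0.39 72.   25.01] Fn 3.517820697544103 [-2.19303228  0.86890963  2.66926451]
angle nan
origin in label frame x,y,z mm [ 0.39044531 71.99715952 25.01491302] [-2.19303228  0.86890963  2.66926451]
top tip(z=0),z80, aim [[151.9 177.5]
 [130.4 196.7]
 [166.  165. ]]
scene tip(z=0),z80, aim [[390.3 384.5]
 [425.2 349.5]
 [366.6 408. ]]look.py:9: RuntimeWarning: invalid value encountered in arccos
  print('angle',np.degrees(np.arccos(-M[:,2]@n)))
```

View pics/gp.png

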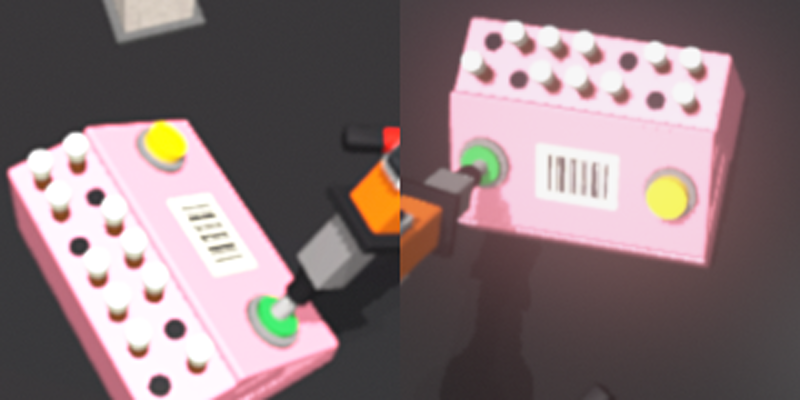

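The press crop shows the tip on the green pad and the pad pushed visibly towards its collar, centred. I'll ease off 1.5 mm and hold briefly to be sure it counts, then retreat and cross to the yellow pad.

>>> jog_arm(deltas=[0,0,0,-0.84,0.17,1.23,0,0,0,0,-0.84,0.17,1.23,0,0,0,0,-0.84,0.17,1.23,0,0,0,0,-0.84,0.17,1.23,0,0,0,0,-0.84,0.17,1.23,0,0,0,0,-0.84,0.17,1.23,0,0,0,0,-0.84,0.17,1.23,0])

```text
clock: 14.6
position: [0.5369, 0.3, 0.1959]
ee_rot: [0.221, 0.771, 0.562, 0.204]
contact_force: [-1.7, 0.3, 0.1]
width: 0.0295
gripper_force: 58.9
```

```bash
python3 f.py
```

```text
xyz [ 0.32 71.99 26.5 ] Fn 1.0649778353769557 [-1.71297402  0.34022706  0.07717584]
```

>>> jog_arm(deltas=[0,0,0,-2,0.4,3,0,0,0,0,-5,1,7,0,0,0,0,-8,1.6,11.6,0,0,0,0,-11.2,2.2,16.4,0,0,0,0,-12,-3,16.4,0,0,0,0,-14,-12,16.4,0,0,0,0,-17,-25,16.4,0,0,0,0,-19.8,-40,16.4,0,0,0,0,-22.8,-55,16.4,0,0,0,0,-25.8,-70,16.4,0,0,0,0,-28.8,-85,16.4,0,0,0,0,-31.8,-100,16.4,0,0,0,0,-34.6,-115,16.4,0,0,0,0,-37,-127,16.4,0,0,0,0,-38.8,-136,16.4,0,0,0,0,-39.4,-139,16.4,0,0,0,0,-39.4,-139,16.4,0,0,0,0,-36,-139.7,11.5,0,0,0,0,-33.2,-140.2,7.4,0,0,0,0,-33.2,-140.2,7.4,0])

```text
clock: 16.6
position: [0.5037, 0.1599, 0.2022]
ee_rot: [0.221, 0.771, 0.562, 0.203]
contact_force: [-0.5, 0.7, -3.1]
width: 0.0293
gripper_force: 58.6
```

```bash
python3 f.py; python3 look.py yel
```

```text
xyz [ -0.41 -71.92  34.57] Fn -2.211381164334493 [-0.51021209  0.68840606 -3.14414486]
angle nan
origin in label frame x,y,z mm [ -0.41402335 -71.92475532  34.56735515] [-0.51021209  0.68840606 -3.14414486]
top tip(z=0),z80, aim [[236.2 194.7]
 [221.3 215.9]
 [245.8 181. ]]
scene tip(z=0),z80, aim [[342.4 303. ]
 [371.3 266.8]
 [322.6 327.8]]look.py:9: RuntimeWarning: invalid value encountered in arccos
  print('angle',np.degrees(np.arccos(-M[:,2]@n)))
```

View pics/yel.png

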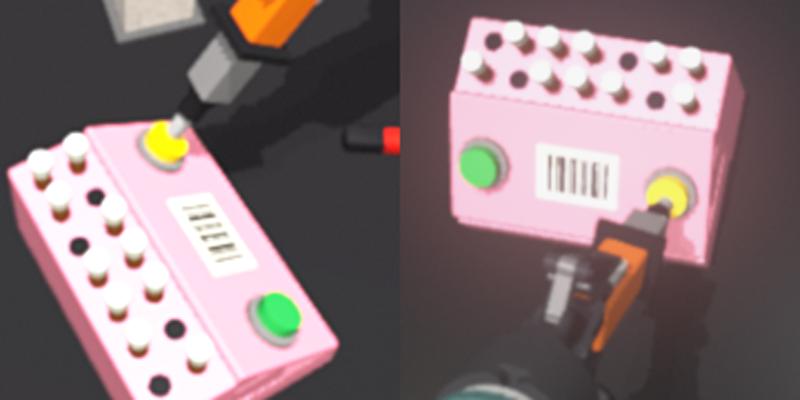

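The yellow crop shows the tip end at scene crop (177,133), over the yellow pad centred near (165,142), and the green pad is up again. Now I'll lower gently.

>>> jog_arm(deltas=[0,0,0,0.56,-0.11,-0.82,0,0,0,0,1.13,-0.22,-1.64,0,0,0,0,1.69,-0.34,-2.46,0,0,0,0,2.25,-0.45,-3.28,0,0,0,0,2.8,-0.56,-4.1,0,0,0,0,3.37,-0.67,-4.92,0,0,0,0,3.66,-0.73,-5.32,0,0,0,0,3.66,-0.73,-5.32,0,0,0,0,3.66,-0.73,-5.32,0])

```text
clock: 17.6
position: [0.5073, 0.159, 0.198]
ee_rot: [0.221, 0.771, 0.562, 0.204]
contact_force: [-1.2, -0.1, -1.7]
width: 0.0296
gripper_force: 58.6
```

```bash
python3 f.py
```

```text
xyz [  0.37 -72.05  29.06] Fn -0.7278067182524077 [-1.21995666 -0.05382807 -1.71873468]
```

Contact has just begun (about +1.4 N). I'll press 2.5 mm further and hold.

>>> jog_arm(deltas=[0,0,0,0.56,-0.11,-0.82,0,0,0,0,1.13,-0.22,-1.64,0,0,0,0,1.41,-0.28,-2.05,0,0,0,0,1.41,-0.28,-2.05,0,0,0,0,1.41,-0.28,-2.05,0,0,0,0,1.41,-0.28,-2.05,0,0,0,0,1.41,-0.28,-2.05,0,0,0,0,1.41,-0.28,-2.05,0,0,0,0,1.41,-0.28,-2.05,0,0,0,0,1.41,-0.28,-2.05,0,0,0,0,1.41,-0.28,-2.05,0])

```text
clock: 18.7
position: [0.5087, 0.1587, 0.1959]
ee_rot: [0.221, 0.771, 0.562, 0.204]
contact_force: [-2.6, 0.3, 0.1]
width: 0.0294
gripper_force: 58.7
```

```bash
python3 f.py
```

```text
xyz [  0.4  -72.02  26.53] Fn 1.5759164877460046 [-2.59818249  0.26131373  0.10387367]
```

>>> jog_arm(deltas=[0,0,0,0.56,-0.11,-0.82,0,0,0,0,0.56,-0.11,-0.82,0,0,0,0,0.56,-0.11,-0.82,0,0,0,0,0.56,-0.11,-0.82,0,0,0,0,0.56,-0.11,-0.82,0,0,0,0,0.56,-0.11,-0.82,0,0,0,0,0,0,0,0,0,0,0,0,0,0,0])

```text
clock: 19.5
position: [0.5087, 0.1587, 0.1959]
ee_rot: [0.221, 0.771, 0.562, 0.204]
contact_force: [-2.5, -0.3, -0.9]
width: 0.0298
gripper_force: 58.9
```

```bash
python3 f.py
```

```text
xyz [  0.36 -72.01  26.54] Fn 0.6242097167333243 [-2.47838922 -0.33983494 -0.89321381]
```

>>> jog_arm(deltas=[0,0,0,-2,0.4,3,0,0,0,0,-6,1.2,9,0,0,0,0,-12,2.4,17.5,0,0,0,0,-19,3.8,27.7,0,0,0,0,-25,5,36.4,0,0,0,0,-28,5.6,41,0,0.4,2,0,-28,2,46,0,0.8,4,0,-28,-6,52,0,1.4,7,0,-28,-18,58,0,2,10,0,-28,-32,64,0,2.8,14,0,-28,-48,70,0,3.6,18,0,-27,-64,75,0,4.4,22,0,-27,-80,80,0,5.2,26,0,-27,-96,84,0,5.9,29.5,0,-27,-112,88,0,6.4,32,0,-27,-128,88,0,6.7,33.5,0,-26,-142,88,0,6.85,34.3,0,-26,-153,88,0,6.85,34.3,0,-26,-159,88,0,6.85,34.3,0,-26,-160.5,88,0])

```text
clock: 21.5
position: [0.4825, -0.0021, 0.2839]
ee_rot: [0.0, 0.808, 0.589, 0.0]
contact_force: [0.2, -0.7, -3.1]
width: 0.0296
gripper_force: 58.6
```

>>> jog_arm(deltas=[0,0,-2,0,0,0,0,0,0,-5,0,0,0,0,0,0,-7,0,0,0,0,0,0,-7,0,0,0,0,0,0,-7,0,0,0,0])

```text
clock: 22.0
position: [0.4824, -0.0013, 0.2841]
ee_rot: [0.0, 0.842, 0.539, 0.0]
contact_force: [-0.1, -0.5, -2.9]
width: 0.0296
gripper_force: 58.6
```

```bash
python3 - <<'E'
from look import *
p,M,st=pose();print(p,M,st['contact_force'])
w=lambda z:p+M[:,2]*(.133-z)
s=imaging.get_image('scene')
from fit import R
Q=np.array([[h,k,.1] for h,k in((.017,.017),(.017,-.017),(-.017,-.017),(-.017,.017))])@R(np.radians(-25)).T+[.4827,-.0023,0]
print('hole pred',np.round(proj('scene',Q)-[268,122],1),'tip',proj('scene',[w(0),w(-.014)])-[268,122])
cv2.imwrite('pics/ret.png',cv2.resize(s[122:242,268:388],None,fx=5,fy=5,interpolation=cv2.INTER_CUBIC))
E
```

```text
[ 0.48239603 -0.00125024  0.28406578] [[ 4.18615556e-01  9.08163334e-01  6.12253162e-04]
 [ 9.08163482e-01 -4.18615676e-01  7.59306297e-05]
 [ 3.25256185e-04  5.24240220e-04 -9.99999810e-01]] [-0.06098687 -0.52514926 -2.93518387]
hole pred [[ 52.4 102. ]
 [ 47.3  87.8]
 [ 65.8  84.1]
 [ 71.3  98.1]] tip [[60.18684425 72.98563808]
 [60.03849271 78.72267044]]
```

View pics/ret.png

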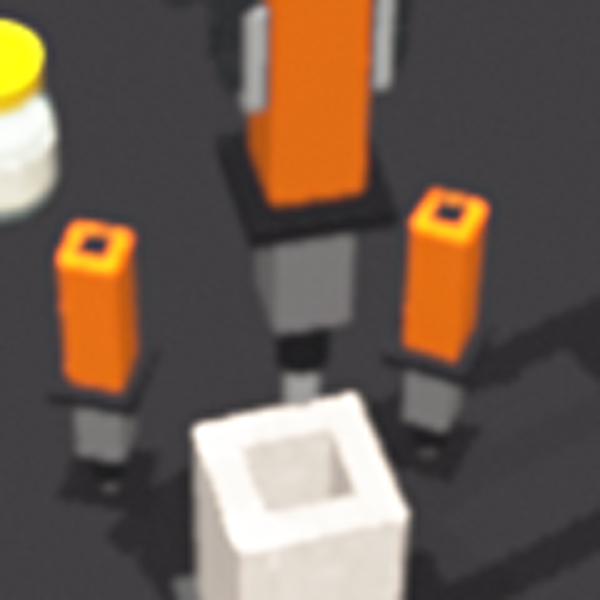

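The return crop shows the wand upright above the holder, with its collar edges parallel to the rim. The tip at (301,392) lines up with the hole centre at (300,470). I'll insert it now, slowing at the end.

>>> jog_arm(deltas=[0,0,0,0.5,-0.8,-4,0,0,0,0,0.5,-0.8,-12,0,0,0,0,0.5,-0.8,-20,0,0,0,0,0.5,-0.8,-28,0,0,0,0,0.5,-0.8,-36,0,0,0,0,0.5,-0.8,-44,0,0,0,0,0.5,-0.8,-52,0,0,0,0,0.5,-0.8,-58,0,0,0,0,0.5,-0.8,-62,0,0,0,0,0.5,-0.8,-62,0])

```text
clock: 23.05
position: [0.4829, -0.0025, 0.2213]
ee_rot: [-0.0, 0.843, 0.539, -0.0]
contact_force: [-0.1, -0.2, -2.6]
width: 0.0297
gripper_force: 58.7
```

>>> jog_arm(deltas=[0,0,0,0,0,-4,0,0,0,0,0,0,-10,0,0,0,0,0,0,-16,0,0,0,0,0,0,-22,0,0,0,0,0,0,-28,0,0,0,0,0,0,-34,0,0,0,0,0,0,-40,0,0,0,0,0,0,-46,0,0,0,0,0,0,-52,0,0,0,0,0,0,-57,0,0,0,0,0,0,-61,0,0,0,0,0,0,-64,0,0,0,0,0,0,-64,0])

```text
clock: 24.35
position: [0.483, -0.0026, 0.1575]
ee_rot: [-0.0, 0.843, 0.539, -0.0]
contact_force: [0.1, -0.2, -3.8]
width: 0.0295
gripper_force: 58.7
```

>>> jog_arm(deltas=[0,0,0,0,0,-1,0,0,0,0,0,0,-2,0,0,0,0,0,0,-3,0,0,0,0,0,0,-4,0,0,0,0,0,0,-4,0,0,0,0,0,0,-4,0])

```text
clock: 24.95
position: [0.4832, -0.0026, 0.1539]
ee_rot: [0.0, 0.843, 0.539, 0.0]
contact_force: [-0.7, 0.4, -2.7]
width: 0.0296
gripper_force: 58.7
```

Nearly home with about 1 mm left. I'll release gently: a small step down, open, wait, then rise straight up.

>>> jog_arm(deltas=[0,0,0,0,0,-0.6,0,0,0,0,0,0,-0.6,0,0,0,0,0,0,-0.6,0.5,0,0,0,0,0,-0.6,0.7,0,0,0,0,0,-0.6,1,0,0,0,0,0,-0.6,1,0,0,0,0,0,-0.6,1,0,0,0,0,0,-0.6,1,0,0,0,0,0,-0.6,1,0,0,0,0,0,-0.6,1])

```text
clock: 25.95
position: [0.4832, -0.0026, 0.1533]
ee_rot: [0.0, 0.843, 0.539, 0.0]
contact_force: [-0.5, -0.2, 0.1]
width: 0.0851
gripper_force: 0.0
```

>>> jog_arm(deltas=[0,0,0,0,0,4,1,0,0,0,0,0,12,1,0,0,0,0,0,24,1,0,0,0,0,0,40,1,0,0,0,0,0,58,1,0,0,0,0,0,76,1,0,0,0,0,0,94,1,0,0,0,0,0,108,1,0,0,0,0,0,116,1,0,0,0,0,0,120,1,0,0,0,0,0,120,1])

```text
clock: 27.05
position: [0.4833, -0.0026, 0.2738]
ee_rot: [0.0, 0.843, 0.539, 0.0]
contact_force: [0.1, -0.4, -0.4]
width: 0.0854
gripper_force: 0.0
```

```bash
python3 - <<'E'
from h import *
s=imaging.get_image('scene');print(manip.get_state()['contact_force'])
o=cv2.imread('pics/scene0.png');f=lambda i:i[130:290,240:400]
cv2.imwrite('pics/end.png',cv2.resize(np.hstack([f(o),f(s)]),(800,400),interpolation=cv2.INTER_CUBIC))
E
```

```text
[-0.3477246  -0.13983738 -0.32825764]
```

View pics/end.png

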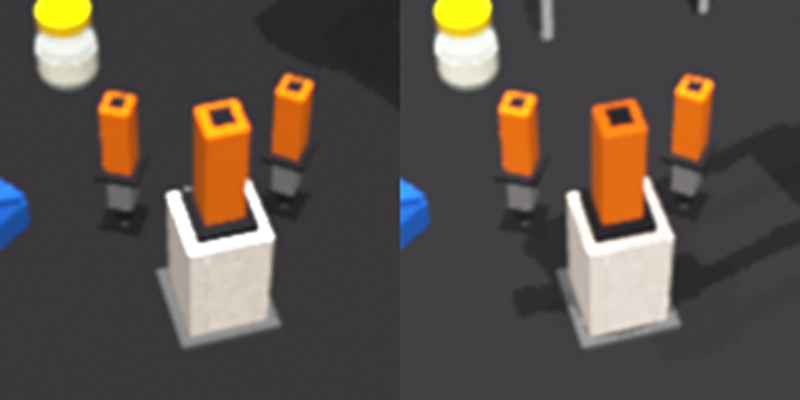

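The before/after crop shows the wand upright and home again, with its collar on the rim at (620,230). The jar and the small wands are unmoved and the gripper is clear.

```bash
python3 -c "
from rig import manip
print(manip.sign_off())"
```

```text
the job is handed in; nothing more can be done
None
```

I handed the job in at about 27 s with no verdict returned: I held the aim at the pink label for 2 s, pressed the green pad and then the yellow one partway for over a second each, and put the wand back upright in its holder and let go.

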